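# Return the shaker platform to its running place and pin it

## Task

The shaker's platform has been pulled out and pinned for loading. Pull the sprung T-handle plunger up and turn it so that it parks in its shallow notch, ease the platform back to its rubber stop without ramming it, then lift and turn the plunger back so that it snaps fully down and pins the platform in its running place. Leave the other things on the bench alone.

Things in the scene. Friction and masses are not known exactly. Their poses are not given: they have to be found in the camera images.
- shaker: Bench orbital shaker, white base 380 x 300 x 82 mm, fixed to the bench. Origin under its centre at bench level; its x runs from the operator's side to the rear (the way the platform goes in), y to the left, z up. Capped 108 mm flasks stand clamped on the rear and left of its platform (tops 228 mm above the bench).
- platform: Aluminium platform 300 x 260 x 8 mm sliding along the shaker's x on rails (about 3 N of drag). Origin: centre of its top face, 120 mm above the bench. It starts pinned in the loading place. The running place is 90 mm further to the rear, give or take 10 mm: it is set by a strike plate (see bracket) that is bolted on in slots and may sit anywhere within them, so find it by feel.
- platform_handle (a point): Middle of the platform's steel bow handle: a round bar 12 mm thick, 120 mm long along the shaker's y between its two posts, 48 mm above the platform's top face, at the front edge. In the shaker's frame x = -228 mm in the loading place, -148 to -128 mm in the running place, y = 0.
- bracket: Fixed steel bracket on the shaker's right side with the plunger. Origin on the plunger's axis at bench level (x -90, y -152 mm in the shaker's frame). The strike plate (dark, on the platform's right rail) has the running pin hole and a lug with a rubber buffer; the buffer meets the bracket's front 1 mm before the hole centres and gives 1 mm per 5 N. The pin enters up to about 2 mm off centre.
- knob_grip (a point): Centre of the plunger's black T-handle, a bar 50 mm long, 14 mm thick and 18 mm high on a vertical spindle; 182 mm above the bench with the plunger down. With joint knob at 0 the bar lies along the shaker's x. Below it stands the notched steel sleeve, 35 mm across, its top 29 mm below this point with the plunger down.
- plunger (a joint): Lift of the sprung plunger in m: 0 fully down (pin in a hole of the platform), 0.011 parked in the shallow notch, above 0.0135 the cross pin is clear of all notches and the handle can turn, 0.018 is the upper end. A pin that has missed its hole rests at 0.006 to 0.009. The spring pulls down with 7 N at 0 and 13 N at 0.018.
- knob (a joint): Turn of the T-handle in rad, anticlockwise seen from above: 0 in the deep slot (only here can the plunger go fully down), 1.05 (60 degrees) in the shallow parking notch; end stops at -0.12 and 1.17. The notches take the cross pin within about 0.1 rad.
- media_bottle: Bystander: glass bottle with a blue cap, 70 mm across, 150 mm tall, origin under its centre.
- beaker: Bystander: glass beaker, 68 mm across, 85 mm tall, origin under its centre.
- tip_box: Bystander: grey open plastic box 85 x 120 x 55 mm, origin under its centre.

How it is judged:
By the outcome, as a careful person would: the job done as asked, in the order asked, and still so for the second after the job is handed in, with the robot touching nothing.
It also fails if it takes over 67 s, if anything falls off the work surface, if the arm or the gripper's body presses on something with over 40 N, if the wrist force passes 120 N, or if a joint passes its speed limit or range.

## Robot

A 7-joint arm with a two-finger parallel gripper is mounted at the origin on the work surface. World frame = base frame: x ahead of the robot, y to its left, z up, the work surface at z = 0. Lengths are in m, angles in rad, forces in N, time in s.
With the tool pointing down it reaches from about 0.4 to 0.875 m from the base axis. Payload 19.3 kg.
Tool frame: the origin (TCP) lies midway between the tips of the shut fingers; the grasp point (between the pads) lies 19 mm behind it (bot.grip_point_offset is the distance from the TCP to the grasp point, in m); z points along the fingers, y is the direction in which the jaws open and shut (so a half turn about z gives the same grasp; the last joint's range is limited). The gripper opens to 85 mm and grips with 20 to 120 N. Pads are 22 mm wide; open, the fingers measure 114 mm over their backs; the gripper's body (76 mm by 85 mm) begins 54 mm behind the grasp point. The pads swing forward as they close: fully open they stand 13 mm farther back than shut.
Start: joints at [1.071, 0.521, -0.036, 1.599, 0.021, 1.021, -0.113], TCP at [0.26, -0.568, 0.231] pointing down, gripper open.
Joint ranges: [-2.91, 2.91], [-0.3, 2.13], [-1.5, 1.42], [0.17, 2.43], [-1.26, 4.41], [0.16, 1.93], [-2.52, 2.52]. Speed limits (rad/s): [1.89, 1.89, 2.39, 2.39, 3.01, 3.01, 3.01].

## Interface

Orientations are given as [roll, pitch, yaw] about the fixed x, y, z axes, in that order (R = Rz(yaw) Ry(pitch) Rx(roll)).
In Python, from workcell import bot, viewer, workorder gives the robot as it stands.
- The arm moves only by the tool move_arm, never from a script. Its argument "plan" is a list of rows, each a list of 6 numbers: the shift along the tool's x, y, z scaled (see below), then the turn, a rotation vector about the tool's x, y, z scaled (see below). A call has 1 to 5 rows; each row shifts and turns the commanded pose from where the row before left it, along the tool's axes as they then stand; what a row does not reach is not made up. The controller multiplies each number of a shift by 0.025 m and each number of a turn by pi rad. A row lasts 1/10 s, in which the tool goes at most 50 mm and 8.59 degrees, less where a joint would pass 70% of its speed; a pose out of reach is approached as far as the arm can. A call with a number of a shift or a turn outside -1 to 1 is refused whole. A call with a gripper value outside its range is refused whole. "claw" is the closure, from -1 (fully open) to 1 (shut), so that 0 is half open, set as the call begins (left out, the last holds). The fingers move at their own pace and stop on an object; "force" is the grip in N (left out, the last holds). Time passes only in rows, so rows that do not move let the fingers close. It gives the time, the measured TCP pose, the force and the opening at its end, in the units of the state.
- bot.observe(): the state, without advancing time (a new reading comes with each control period).
- viewer.grab_frame(name): name is "side" or "top"; returns the picture (480x640x3 uint8, red, green, blue); there is no depth.
- viewer.camera_info(name): a dict with "K" (3x3 intrinsics, pixels), "D" ([k1, k2, p1, p2, k3] as OpenCV has them; the pictures are not rectified), "R" (3x3) and "t" (3): a world point X has camera coordinates R X + t. Camera axes: x right, y down, z forward; pixel columns grow to the right and rows downward; lengths in m; the calibration is good to about 2 mm. A picture is of the moment at which its call begins. camera_info takes no time and is no camera call.
- workorder.job_done(): hands the job in, once; it reports no verdict.
The state is a dict: "clock": time; "qpos": joint angles; "qd": joint speeds; "joint_efforts": joint torques, N m; "position": TCP position; "tool_rot": TCP orientation; "force": force on the tool from outside, world axes, zero at the start; "moment": the same for the moment, N m; "grip_width": finger opening in m.
Only numpy, scipy, OpenCV 4.12 (cv2) and the standard library are available. Lean on these libraries where they do the work, as an engineer would, in place of code of your own. Each camera call takes 0.05 s, during which the arm holds its last target.

## Working session

There is one attempt and no reset: what is moved stays moved. The work goes in short steps, Python scripts to look and compute and a tool call to move; the robot and the scene stay as the last step left them, time stands still between calls to the robot, and variables do not carry over. Pictures are saved under pics/ and viewed, and the job is handed in when it is done.

Besides the shell and the picture viewer there is one more tool, called after "Emit:" in YAML: its name, and indented under it one key for each argument. move_arm: Moves the arm, as the interface text tells. Shifts and turns lie within -1 to 1; 1 stands for 0.025 m of shift or pi rad of turn. Its arguments: {"type":"object","properties":{"plan":{"type":"array","items":{"type":"array","items":{"type":"number"}}},"claw":{"type":"number"},"force":{"type":"number"}},"required":["plan"]}

```bash
ls; mkdir -p pics
python3 - <<'E'
from workcell import bot, viewer
import cv2
print(bot.observe(), bot.grip_point_offset)
for n in("side","top"):
    im=viewer.grab_frame(n); cv2.imwrite(f"pics/{n}0.png",im[:,:,::-1]); print(viewer.camera_info(n))
E
```

```text
pics
{'clock': 0.0, 'qpos': array([ 1.07084501,  0.52200558, -0.0363069 ,  1.59998853,  0.02119999,
        1.02111825, -0.11278846]), 'qd': array([-1.12347947e-03,  1.62519990e-03,  1.14011658e-03,  3.66049149e-04,
       -1.68534192e-03,  1.80790604e-03, -5.04156589e-05]), 'joint_efforts': array([-1.81615378e-03, -9.27106762e+01,  1.97872102e+00, -3.69939387e+01,
        1.77961669e-02,  8.08605255e-03,  4.48377889e-06]), 'position': array([ 0.26021887, -0.56788434,  0.2307382 ]), 'tool_rot': array([-3.14046159e+00,  9.16691287e-05,  4.29734799e-01]), 'force': array([-0.43021104,  0.088691  ,  0.29493742]), 'moment': array([-0.02182577, -0.06146385, -0.01446498]), 'grip_width': 0.0852035838413207} 0.0187
{'K': array([[548.68849346,   0.        , 313.17503474],
       [  0.        , 548.68849346, 234.16911564],
       [  0.        ,   0.        ,   1.        ]]), 'D': array([-0.06889387,  0.        ,  0.        ,  0.        ,  0.        ]), 'R': array([[-0.91575716, -0.40171039, -0.00419346],
       [-0.31124711,  0.71605539, -0.62481191],
       [ 0.25399619, -0.57087078, -0.78076404]]), 't': array([0.54502691, 0.21072631, 1.56315337])}
{'K': array([[456.18820605,   0.        , 316.05028862],
       [  0.        , 456.18820605, 239.25472198],
       [  0.        ,   0.        ,   1.        ]]), 'D': array([-0.03983749,  0.        ,  0.        ,  0.        ,  0.        ]), 'R': array([[ 0.0162797 , -0.99983412,  0.00816706],
       [-0.98668868, -0.0173864 , -0.16168847],
       [ 0.16180364, -0.0054261 , -0.98680806]]), 't': array([0.03895639, 0.60324332, 1.31842143])}
```

View pics/side0.png

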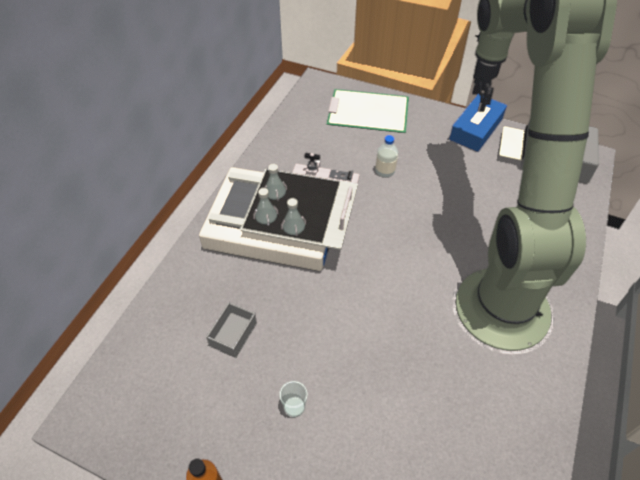

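View pics/top0.png

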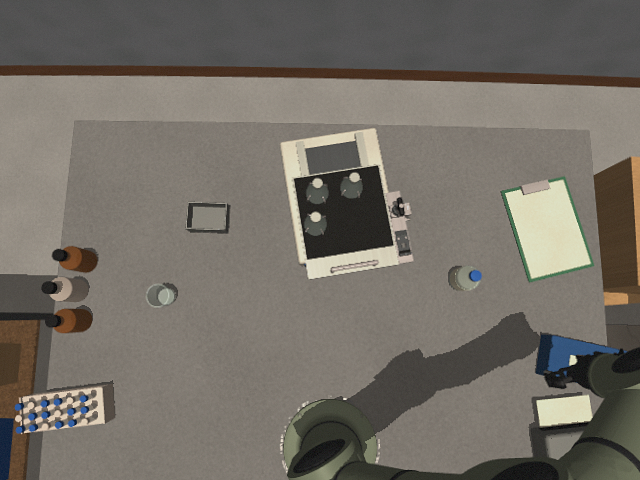

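The top view shows the shaker near (345,205), its knob near (400,208), its handle near (355,267) and the bottle near (465,278). I'll zoom in on these.

Run:
```python
import cv2
a=cv2.imread("pics/top0.png")[120:290,270:490]; cv2.imwrite("pics/topz.png",cv2.resize(a,None,fx=3.6,fy=3.5,interpolation=cv2.INTER_CUBIC))
a=cv2.imread("pics/side0.png")[130:280,190:410]; cv2.imwrite("pics/sidez.png",cv2.resize(a,None,fx=3.6,fy=3.6,interpolation=cv2.INTER_CUBIC))
```

```text
(no output)
```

View pics/topz.png

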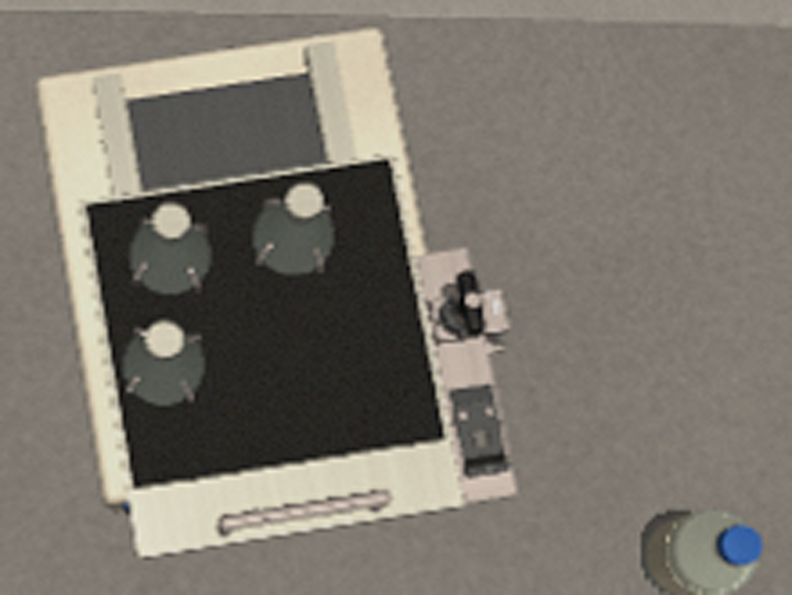

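View pics/sidez.png

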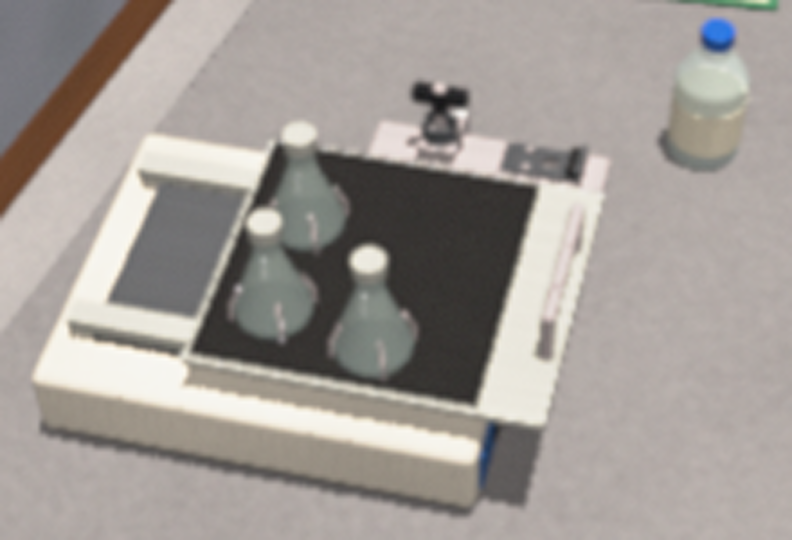

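```bash
cat > h.py <<'E'
import numpy as np, cv2
from workcell import bot, viewer
from scipy.optimize import least_squares
C={n:viewer.camera_info(n) for n in("side","top")}
def proj(n,X):
    c=C[n]; return cv2.projectPoints(np.atleast_2d(np.float64(X)),cv2.Rodrigues(c["R"])[0],c["t"],c["K"],c["D"])[0][:,0]
def ray(n,uv,z):
    c=C[n]; p=cv2.undistortPoints(np.float64([[uv]]),c["K"],c["D"])[0,0]
    d=c["R"].T@np.r_[p,1]; o=-c["R"].T@c["t"]; return o+d*(z-o[2])/d[2]
def tri(a,b):
    A=[];B=[]
    for n,uv in(("side",a),("top",b)):
        o=ray(n,uv,1.);d=ray(n,uv,0.)-o;d/=np.linalg.norm(d);P=np.eye(3)-np.outer(d,d);A.append(P);B.append(P@o)
    return np.linalg.lstsq(np.vstack(A),np.hstack(B),rcond=None)[0]
E
python3 - <<'E'
from h import *
T=lambda u,v:(270+u/3.6,120+v/3.5)
S=lambda u,v:(190+u/3.6,130+v/3.6)
kt=T(471,303);ks=S(440,95)
print("knob tri",tri(ks,kt),"top",ray("top",kt,.191),"side",ray("side",ks,.191))
print("bar dir",ray("top",T(466,272),.191)-ray("top",T(476,335),.191))
L=[("top",T(40,78),(.19,.15,.082)),("top",T(383,30),(.19,-.15,.082)),
("top",T(140,557),(-.24,.13,.12)),("top",T(465,505),(-.24,-.13,.12)),("top",T(390,160),(.06,-.13,.12)),("top",T(87,203),(.06,.13,.12)),
("top",T(303,511),(-.228,0,.168)),("top",kt,(-.09,-.152,.191)),("side",ks,(-.09,-.152,.187)),
("side",S(150,137),(.19,-.15,.082)),("side",S(37,380),(.19,.15,.082)),("side",S(563,285),(-.228,0,.168)),("side",S(603,195),(-.24,-.13,.12)),("side",S(545,425),(-.24,.13,.12))]
def W(p,q):
    c,s=np.cos(p[2]),np.sin(p[2]);return [p[0]+c*q[0]-s*q[1],p[1]+s*q[0]+c*q[1],q[2]]
f=lambda p:np.ravel([proj(n,W(p,q))[0]-uv for n,uv,q in L])
r=least_squares(f,[.7,0,0.1],loss="soft_l1");print(r.x);print(np.round(r.fun.reshape(-1,2),1))
p=r.x;print("knob",W(p,(-.09,-.152,.182)),"handle",W(p,(-.228,0,.168)))
B=cv2.imread("pics/top0.png");print("bottle cap",ray("top",(475,276),.15))
E
```

```text
knob tri [ 0.67698359 -0.18187237  0.17772252] top [ 0.67341415 -0.17934846  0.191     ] side [ 0.67160118 -0.16896339  0.191     ]
bar dir [0.0501359 0.0068445 0.       ]
[ 0.73433156 -0.01407479  0.17809471]
[[-2.3 -0.5]
 [-0.5 -1.4]
 [-1.3  0.8]
 [-0.6  0.8]
 [ 0.8 -1.4]
 [-2.9 -0.2]
 [-0.1  0.5]
 [ 0.1  0.3]
 [ 1.1 -1.3]
 [-0.6 -2.5]
 [-1.8 -1.1]
 [ 1.  -6.7]
 [ 1.1 -0.9]
 [ 0.4 -0.1]]
knob [np.float64(0.6726826106305164), np.float64(-0.1796145377494076), 0.182] handle [np.float64(0.5099378342647526), np.float64(-0.05446607485170549), 0.168]
bottle cap [ 0.49094734 -0.39036698  0.15      ]
```

Run:
```python
from h import *
T=lambda u,v:(270+u/3.6,120+v/3.5)
S=lambda u,v:(190+u/3.6,130+v/3.6)
def yaw(n,a,b,z,off=0):
    d=ray(n,a,z)-ray(n,b,z);return round(np.arctan2(d[1],d[0])+off,3),np.round(np.linalg.norm(d),3)
print("mat L",yaw("top",T(87,203),T(133,487),.12),"R",yaw("top",T(390,160),T(443,438),.12))
print("mat rear",yaw("top",T(87,203),T(390,160),.12,-np.pi/2),"front",yaw("top",T(133,487),T(443,438),.12,-np.pi/2))
print("handle",yaw("top",T(225,525),T(385,497),.168,-np.pi/2),"base rear",yaw("top",T(40,78),T(383,30),.082,-np.pi/2),"baseR",yaw("top",T(383,30),T(425,250),.082))
# black-mask based knob bar in both views
for n,f,(r0,r1,c0,c1) in(("top","pics/top0.png",(190,225,388,412)),("side","pics/side0.png",(148,165,300,325))):
    a=cv2.imread(f)[r0:r1,c0:c1].max(2);print(n);print(a[:, :] if n=="side" else a)
```

```text
mat L (np.float64(0.175), np.float64(0.24)) R (np.float64(0.171), np.float64(0.238))
mat rear (np.float64(0.17), np.float64(0.249)) front (np.float64(0.179), np.float64(0.248))
handle (np.float64(0.195), np.float64(0.123)) base rear (np.float64(0.171), np.float64(0.294)) baseR (np.float64(0.168), np.float64(0.201))
top
[[141 119 122 121 122 121 126 128 131 130 135 132 125 125 125 126 126 130
  124 126 126 125 125 124]
 [163 126 128 131 132 137 141 154 162 171 187 168 129 121 120 122 124 126
  124 125 125 123 123 121]
 [163 153 163 172 185 192 188 183 188 191 190 171 135 122 122 123 126 128
  127 124 123 120 124 123]
 [190 194 193 192 190 188 186 183 185 188 189 169 139 127 122 126 126 124
  125 127 125 125 127 127]
 [189 191 190 191 187 185 188 184 183 188 187 182 146 126 126 125 126 126
  128 126 126 123 123 126]
 [187 190 192 191 189 189 186 184 183 186 190 192 159 127 126 123 124 126
  128 125 122 123 123 124]
 [188 191 192 193 190 187 188 183 183 191 189 184 158 129 126 125 124 124
  126 123 122 126 125 125]
 [187 190 192 191 192 187 188 185 182 185 138  92  88  88 117 127 123 12
[... 3847 characters left out ...]
84  66  40  29  28  28  35  38  36  35
   42  80 134 169 176 174 174]
 [177 176 176 174 171 165 157 146 134 106  59  32  26  36  61  82  85  86
   90 115 148 168 176 176 175]
 [174 175 175 174 173 173 171 165 151 119  67  38  35  50  96 136 162 179
  183 175 165 170 174 174 175]
 [174 174 174 172 172 171 170 159 130  89  62  59  58  64 100 157 204 234
  238 221 174 168 171 174 175]
 [174 175 174 174 174 173 172 152 110  71  76  95  96  83  82 112 160 213
  230 205 168 170 174 175 174]
 [185 182 179 178 177 176 168 143 100  75  93 116 119 103  73  68 113 178
  209 175 159 172 175 176 172]
 [212 209 203 198 193 186 166 124  90 100 118 123 123 110  81  65 101 167
  192 153 153 169 173 172 171]]
```

Emit:
move_arm:
  plan:
    - [0, 0, -0.7, 0, 0, 0.0407]
    - [0, 0, -0.7, 0, 0, 0.0407]
    - [1, -0.655, 0, 0, 0, 0]
    - [1, -0.655, 0, 0, 0, 0]
    - [1, -0.655, 0, 0, 0, 0]
  claw: -0.2

```text
clock: 0.6
position: [0.3263, -0.5059, 0.2661]
tool_rot: [-3.141, 0.0, 0.174]
force: [0.6, -1.0, 0.1]
grip_width: 0.0514
```

Emit:
move_arm:
  plan:
    - [1, -0.655, 0, 0, 0, 0]
    - [1, -0.655, 0, 0, 0, 0]
    - [1, -0.655, 0, 0, 0, 0]
    - [1, -0.655, 0, 0, 0, 0]
    - [1, -0.655, 0, 0, 0, 0]

```text
clock: 1.1
position: [0.4354, -0.4035, 0.2661]
tool_rot: [-3.141, 0.0, 0.174]
force: [0.7, -0.8, -0.1]
grip_width: 0.0513
```

Emit:
move_arm:
  plan:
    - [1, -0.655, 0, 0, 0, 0]
    - [1, -0.655, 0, 0, 0, 0]
    - [1, -0.655, 0, 0, 0, 0]
    - [1, -0.655, 0, 0, 0, 0]
    - [1, -0.655, 0, 0, 0, 0]

```text
clock: 1.6
position: [0.5443, -0.3012, 0.266]
tool_rot: [-3.141, 0.0, 0.174]
force: [0.4, -0.7, 0.1]
grip_width: 0.0512
```

Emit:
move_arm:
  plan:
    - [1, -0.655, 0, 0, 0, 0]
    - [1, -0.655, 0, 0, 0, 0]
    - [1, -0.655, 0, 0, 0, 0]
    - [1, -0.655, 0, 0, 0, 0]
    - [0, 0, 0, 0, 0, 0]

```text
clock: 2.1
position: [0.6331, -0.2161, 0.2654]
tool_rot: [-3.139, -0.0, 0.179]
force: [-0.1, -0.0, -0.3]
grip_width: 0.051
```

Emit:
move_arm:
  plan:
    - [0.9, -0.58, 0, 0, 0, 0]
    - [0.9, -0.58, 0, 0, 0, 0]
    - [0, 0, 0.8, 0, 0, 0]
    - [0, 0, 0.4, 0, 0, 0]
    - [0, 0, 0, 0, 0, 0]

```text
clock: 2.6
position: [0.6688, -0.1846, 0.2345]
tool_rot: [-3.141, 0.003, 0.173]
force: [-0.1, -0.6, 0.1]
grip_width: 0.0516
```

```bash
cat > look.py <<'E'
import sys
from h import *
k=sys.argv[1]; o=bot.observe(); print({a:np.round(o[a],4) for a in("clock","qpos","position","tool_rot","force","moment","grip_width")})
t=cv2.cvtColor(viewer.grab_frame("top"),cv2.COLOR_RGB2BGR); s=cv2.cvtColor(viewer.grab_frame("side"),cv2.COLOR_RGB2BGR)
cv2.imwrite(f"pics/{k}_t.png",t);cv2.imwrite(f"pics/{k}_s.png",s)
a=cv2.resize(t[150:290,330:430],None,fx=4,fy=4,interpolation=cv2.INTER_CUBIC)
b=cv2.resize(s[100:240,270:370],None,fx=4,fy=4,interpolation=cv2.INTER_CUBIC)
cv2.imwrite(f"pics/{k}.png",np.hstack([a,b]))
E
python3 look.py a
```

```text
{'clock': np.float64(2.6), 'qpos': array([ 0.2273,  0.6351, -0.0727,  1.3866,  0.0482,  1.1247, -1.2496]), 'position': array([ 0.6688, -0.1846,  0.2345]), 'tool_rot': array([-3.1408e+00,  3.1000e-03,  1.7340e-01]), 'force': array([-0.0704, -0.6065,  0.0598]), 'moment': array([-0.0128, -0.032 ,  0.0051]), 'grip_width': np.float64(0.0516)}
```

View pics/a.png

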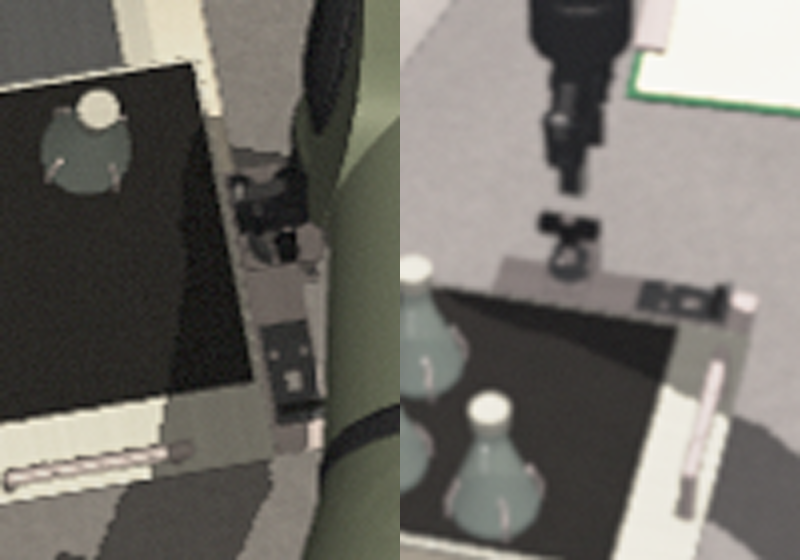

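The side view shows the open jaws above the T-handle, around (570,190) against the knob at (570,225). I'll make a small correction and go down.

Emit:
move_arm:
  plan:
    - [0.19, -0.17, 0.4, 0, 0, 0]
    - [0, 0, 0.6, 0, 0, 0]
    - [0, 0, 0.6, 0, 0, 0]
    - [0, 0, 0, 0, 0, 0]
    - [0, 0, 0, 0, 0, 0]

```text
clock: 3.2
position: [0.6738, -0.1791, 0.1958]
tool_rot: [-3.141, 0.001, 0.174]
force: [-0.2, -0.6, 0.7]
grip_width: 0.051
```

```bash
python3 look.py b
```

```text
{'clock': np.float64(3.2), 'qpos': array([ 0.2193,  0.6743, -0.0742,  1.4175,  0.0533,  1.0527, -1.262 ]), 'position': array([ 0.6738, -0.1791,  0.1958]), 'tool_rot': array([-3.1413e+00,  9.0000e-04,  1.7390e-01]), 'force': array([-0.1808, -0.5528,  0.707 ]), 'moment': array([-0.0091, -0.0041, -0.031 ]), 'grip_width': np.float64(0.051)}
```

View pics/b.png

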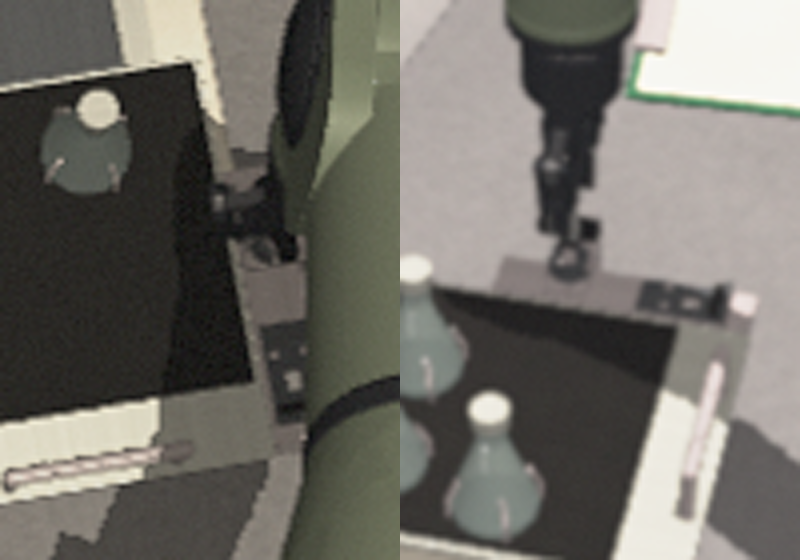

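The near finger is at (552,230), and the bar at (590,228) lies between the jaws as expected. I'll descend and close.

Emit:
move_arm:
  plan:
    - [0, 0, 0.5, 0, 0, 0]
    - [0, 0, 0.5, 0, 0, 0]
    - [0, 0, 0.2, 0, 0, 0]
    - [0, 0, 0, 0, 0, 0]
    - [0, 0, 0, 0, 0, 0]

```text
clock: 3.8
position: [0.6741, -0.1791, 0.1663]
tool_rot: [-3.142, 0.0, 0.174]
force: [0.6, 0.3, -0.1]
grip_width: 0.0511
```

Emit:
move_arm:
  plan:
    - [0, 0, 0, 0, 0, 0]
    - [0, 0, 0, 0, 0, 0]
    - [0, 0, 0, 0, 0, 0]
    - [0, 0, 0, 0, 0, 0]
    - [0, 0, 0, 0, 0, 0]
  claw: 1
  force: 60

```text
clock: 4.3
position: [0.6743, -0.1796, 0.1668]
tool_rot: [3.141, -0.001, 0.174]
force: [-0.6, -3.3, 5.9]
grip_width: 0.013
```

```bash
python3 look.py c
```

```text
{'clock': np.float64(4.3), 'qpos': array([ 0.2197,  0.7029, -0.074 ,  1.4426,  0.0576,  0.9972, -1.2652]), 'position': array([ 0.6743, -0.1796,  0.1668]), 'tool_rot': array([ 3.1408e+00, -8.0000e-04,  1.7360e-01]), 'force': array([-0.6116, -3.2671,  5.9013]), 'moment': array([-0.7446, -0.0375, -0.0145]), 'grip_width': np.float64(0.013)}
```

View pics/c.png

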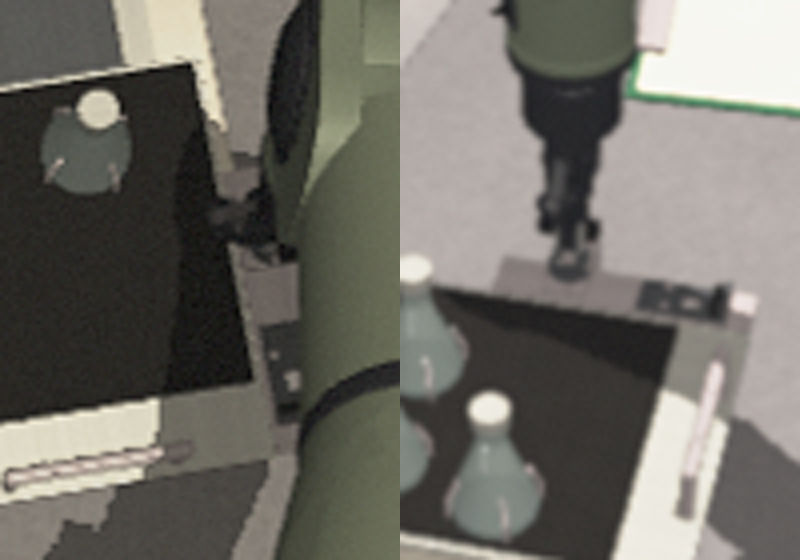

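The grip width is 13 mm, the side view shows the jaws around the bar at (570,225), and the side forces are small. Next I'll lift.

Emit:
move_arm:
  plan:
    - [0, 0, -0.15, 0, 0, 0]
    - [0, 0, -0.2, 0, 0, 0]
    - [0, 0, -0.2, 0, 0, 0]
    - [0, 0, -0.1, 0, 0, 0]
    - [0, 0, 0, 0, 0, 0]

```text
clock: 4.9
position: [0.674, -0.1795, 0.1818]
tool_rot: [3.141, 0.0, 0.174]
force: [6.4, -4.3, -12.6]
grip_width: 0.0124
```

Emit:
move_arm:
  plan:
    - [0, 0, -0.03, 0, 0, -0.035]
    - [0, 0, 0, 0, 0, -0.045]
    - [0, 0, 0, 0, 0, -0.045]
    - [0, 0, 0, 0, 0, -0.045]
    - [0, 0, 0, 0, 0, -0.045]

```text
clock: 5.4
position: [0.6746, -0.1809, 0.1825]
tool_rot: [3.139, 0.001, 0.854]
force: [12.0, -12.0, -13.7]
grip_width: 0.0126
```

Emit:
move_arm:
  plan:
    - [0, 0.05, 0, 0, 0, -0.039]
    - [0, 0, 0, 0, 0, -0.039]
    - [0, 0, 0, 0, 0, -0.039]
    - [0, 0, 0, 0, 0, 0]
    - [0, 0, 0, 0, 0, 0]

```text
clock: 5.9
position: [0.6756, -0.1817, 0.1825]
tool_rot: [3.14, 0.001, 1.216]
force: [11.6, -10.4, -14.0]
grip_width: 0.013
```

Emit:
move_arm:
  plan:
    - [0, 0.05, 0, 0, 0, -0.003]
    - [0, 0, 0.1, 0, 0, 0]
    - [0, 0, 0.1, 0, 0, 0]
    - [0, 0, 0, 0, 0, 0]
    - [0, 0, 0, 0, 0, 0]

```text
clock: 6.4
position: [0.676, -0.1819, 0.1777]
tool_rot: [3.141, 0.002, 1.225]
force: [4.9, -8.4, -7.5]
grip_width: 0.013
```

```bash
python3 look.py d
```

```text
{'clock': np.float64(6.4), 'qpos': array([ 0.3731,  0.7122, -0.33  ,  1.4155,  0.2479,  1.0545, -0.3503]), 'position': array([ 0.676 , -0.1819,  0.1777]), 'tool_rot': array([3.1411e+00, 1.6000e-03, 1.2254e+00]), 'force': array([ 4.9108, -8.3646, -7.4562]), 'moment': array([-1.9444, -1.1322,  0.0381]), 'grip_width': np.float64(0.013)}
```

Emit:
move_arm:
  plan:
    - [0, 0, 0.06, 0, 0, 0]
    - [0, 0, 0, 0, 0, 0]
    - [0, 0, 0, 0, 0, 0]

```text
clock: 6.8
position: [0.6762, -0.1819, 0.1774]
tool_rot: [3.14, 0.002, 1.225]
force: [-0.5, -8.2, 5.4]
grip_width: 0.0125
```

The plunger meets a firm stop at z≈0.1775, which is a lift of about 0.011, so it is sitting in the parking notch. I'll release it.

Emit:
move_arm:
  plan:
    - [0, 0, 0, 0, 0, 0]
    - [0, 0, 0, 0, 0, 0]
    - [0, 0, 0, 0, 0, 0]
    - [0, 0, 0, 0, 0, 0]
  claw: -0.1

```text
clock: 7.2
position: [0.6761, -0.1799, 0.1767]
tool_rot: [-3.141, -0.0, 1.227]
force: [-0.1, 0.3, 0.1]
grip_width: 0.0469
```

Emit:
move_arm:
  plan:
    - [0, 0, -0.6, 0, 0, 0]
    - [0, 0, -1, 0, 0, 0]
    - [0, 0, -1, 0, 0, 0]
    - [0, 0, -0.6, 0, 0, 0]
    - [0, 0, 0, 0, 0, 0]

```text
clock: 7.7
position: [0.677, -0.1803, 0.2597]
tool_rot: [3.138, -0.001, 1.226]
force: [-0.9, 0.1, 0.1]
grip_width: 0.0472
```

```bash
python3 look.py e
```

```text
{'clock': np.float64(7.7), 'qpos': array([ 0.3759,  0.6399, -0.3431,  1.3321,  0.2174,  1.2023, -0.3262]), 'position': array([ 0.677 , -0.1803,  0.2597]), 'tool_rot': array([ 3.1379e+00, -6.0000e-04,  1.2264e+00]), 'force': array([-0.8841,  0.1153,  0.117 ]), 'moment': array([-0.0056,  0.0128,  0.0497]), 'grip_width': np.float64(0.0472)}
```

View pics/e.png

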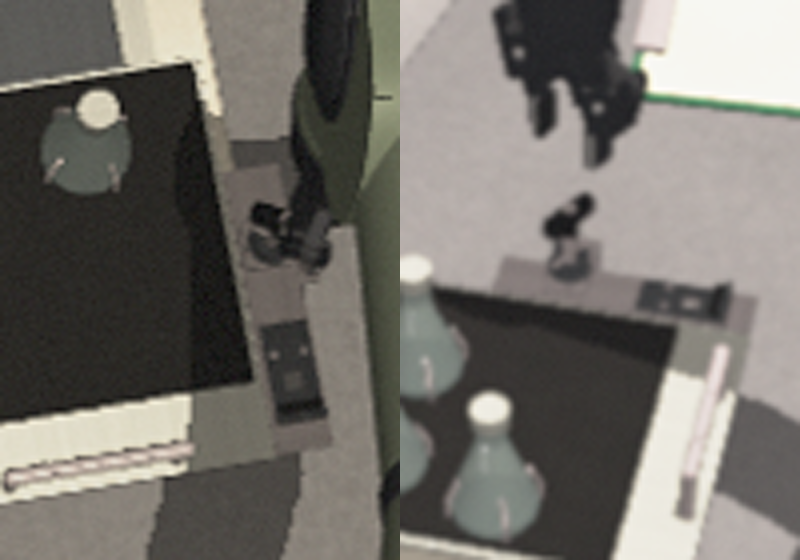

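The top view shows the T-handle turned to its parked direction at (270,225)–(300,250), and the side view agrees. Next is the bow handle.

Emit:
move_arm:
  plan:
    - [0, 0, 0, 0, 0, -0.0413]
    - [0, 0, 0, 0, 0, -0.0413]
    - [0, 0, 0, 0, 0, -0.0413]
    - [0, 0, 0, 0, 0, -0.0413]
    - [1, -0.94, 0, 0, 0, 0]

```text
clock: 8.3
position: [0.6491, -0.1615, 0.2543]
tool_rot: [-3.14, -0.001, 1.748]
force: [0.3, 1.6, -0.2]
grip_width: 0.0469
```

Emit:
move_arm:
  plan:
    - [1, -0.94, 0, 0, 0, 0]
    - [1, -0.94, 0, 0, 0, 0]
    - [1, -0.94, 0, 0, 0, 0]
    - [1, -0.94, 0, 0, 0, 0]
    - [0, 0, 0, 0, 0, 0]

```text
clock: 8.8
position: [0.5358, -0.0753, 0.2564]
tool_rot: [-3.14, -0.0, 1.748]
force: [0.3, -0.1, -0.6]
grip_width: 0.0471
```

Emit:
move_arm:
  plan:
    - [1, -0.87, 0, 0, 0, 0]
    - [0, 0, 0.9, 0, 0, 0]
    - [0, 0, 0.9, 0, 0, 0]
    - [0, 0, 0.3, 0, 0, 0]
    - [0, 0, 0, 0, 0, 0]

```text
clock: 9.3
position: [0.5124, -0.0568, 0.2032]
tool_rot: [-3.139, -0.001, 1.746]
force: [-0.3, -0.3, 0.6]
grip_width: 0.047
```

```bash
python3 look.py f; python3 -c "
from h import *
print(proj('side',[[.510,-.0545,.168],bot.observe()['position']]),proj('top',[[.510,-.0545,.168],bot.observe()['position']]))"
```

```text
{'clock': np.float64(9.3), 'qpos': array([ 0.3953,  0.4249, -0.5225,  1.8936,  0.266 ,  0.8943, -0.0826]), 'position': array([ 0.5124, -0.0568,  0.2032]), 'tool_rot': array([-3.1393e+00, -1.0000e-03,  1.7455e+00]), 'force': array([-0.3307, -0.3246,  0.567 ]), 'moment': array([ 0.0123,  0.0119, -0.046 ]), 'grip_width': np.float64(0.047)}
[[347.32697162 202.48831616]
 [347.12075749 193.00287529]] [[354.11188474 266.49965924]
 [356.24476116 263.84616781]]
```

View pics/f.png

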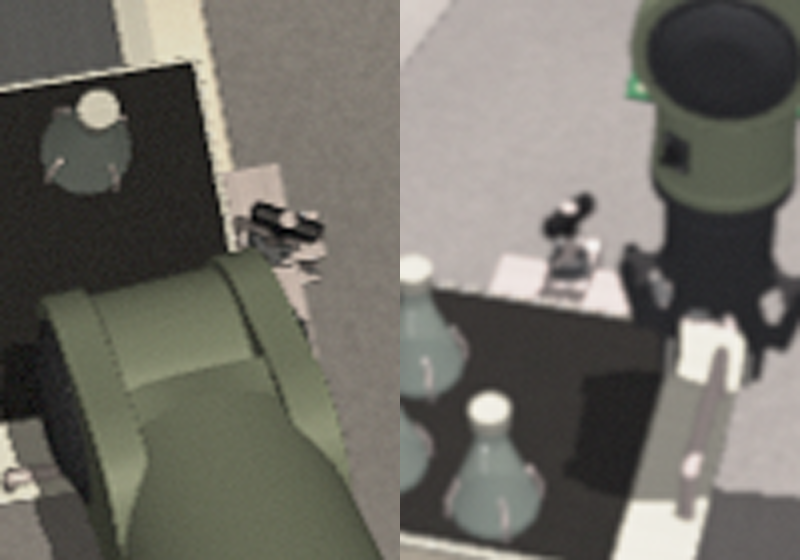

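The jaws straddle the bar in the side view, with fingers at (665,355) and (755,370). The knob is still parked. I'll descend and grip lightly.

Emit:
move_arm:
  plan:
    - [0.1, -0.08, 0.7, 0, 0, 0]
    - [0, 0, 0.7, 0, 0, 0]
    - [0, 0, 0.4, 0, 0, 0]
    - [0, 0, 0, 0, 0, 0]
    - [0, 0, 0, 0, 0, 0]

```text
clock: 9.9
position: [0.5109, -0.0546, 0.16]
tool_rot: [3.141, 0.0, 1.745]
force: [-0.3, -0.3, 0.4]
grip_width: 0.047
```

Emit:
move_arm:
  plan:
    - [0, 0, 0, 0, 0, 0]
    - [0, 0, 0, 0, 0, 0]
    - [0, 0, 0, 0, 0, 0]
    - [0, 0, 0, 0, 0, 0]
  claw: 1
  force: 30

```text
clock: 10.3
position: [0.5111, -0.0546, 0.16]
tool_rot: [3.14, 0.0, 1.745]
force: [0.2, -1.7, 7.4]
grip_width: 0.0105
```

Emit:
move_arm:
  plan:
    - [0, 0, 0, 0, 0, 0]
    - [0, 0, 0, 0, 0, 0]
    - [0, 0, 0.2, 0, 0, 0]
    - [0, 0, 0.2, 0, 0, 0]
    - [0, 0, 0, 0, 0, 0]
  claw: 0.3

```text
clock: 10.8
position: [0.51, -0.0546, 0.1484]
tool_rot: [-3.14, -0.0, 1.746]
force: [-0.0, -0.4, 0.2]
grip_width: 0.0303
```

Emit:
move_arm:
  plan:
    - [0, 0, 0, 0, 0, 0]
    - [0, 0, 0, 0, 0, 0]
    - [0, 0, 0, 0, 0, 0]
    - [0, 0, 0, 0, 0, 0]
  claw: 1

```text
clock: 11.2
position: [0.5106, -0.0546, 0.1493]
tool_rot: [3.141, -0.0, 1.746]
force: [1.6, 0.8, -3.0]
grip_width: 0.0109
```

Emit:
move_arm:
  plan:
    - [0, 0.1, 0, 0, 0, 0]
    - [0, 0.2, 0, 0, 0, 0]
    - [0, 0.25, 0, 0, 0, 0]
    - [0, 0.25, 0, 0, 0, 0]
    - [0, 0.2, 0, 0, 0, 0]

```text
clock: 11.7
position: [0.5357, -0.05, 0.1492]
tool_rot: [-3.142, -0.0, 1.746]
force: [-3.6, 2.0, 0.1]
grip_width: 0.0109
```

Emit:
move_arm:
  plan:
    - [0, 0.25, 0, 0, 0, 0]
    - [0, 0.25, 0, 0, 0, 0]
    - [0, 0.25, 0, 0, 0, 0]
    - [0, 0.25, 0, 0, 0, 0]
    - [0, 0.25, 0, 0, 0, 0]

```text
clock: 12.2
position: [0.5664, -0.0445, 0.1493]
tool_rot: [-3.142, -0.0, 1.746]
force: [-4.8, 3.7, -0.1]
grip_width: 0.0111
```

Emit:
move_arm:
  plan:
    - [0, 0.25, 0, 0, 0, 0]
    - [0, 0.15, 0, 0, 0, 0]
    - [0, 0.1, 0, 0, 0, 0]
    - [0, 0.08, 0, 0, 0, 0]
    - [0, 0.08, 0, 0, 0, 0]

```text
clock: 12.7
position: [0.5823, -0.0416, 0.1493]
tool_rot: [-3.142, -0.0, 1.746]
force: [-4.1, 4.5, -0.5]
grip_width: 0.0109
```

Emit:
move_arm:
  plan:
    - [0, 0.05, 0, 0, 0, 0]
    - [0, 0.05, 0, 0, 0, 0]
    - [0, 0.05, 0, 0, 0, 0]
    - [0, 0.05, 0, 0, 0, 0]
    - [0, 0.05, 0, 0, 0, 0]

```text
clock: 13.2
position: [0.5884, -0.0404, 0.1493]
tool_rot: [3.142, -0.001, 1.746]
force: [-4.0, 4.1, -0.2]
grip_width: 0.0108
```

79 mm so far. From here I'll slow down and watch the force.

Emit:
move_arm:
  plan:
    - [0, 0.05, 0, 0, 0, 0]
    - [0, 0.05, 0, 0, 0, 0]
    - [0, 0.05, 0, 0, 0, 0]

```text
clock: 13.5
position: [0.5921, -0.0398, 0.1493]
tool_rot: [-3.142, -0.001, 1.746]
force: [-4.3, 4.8, 0.0]
grip_width: 0.0109
```

Emit:
move_arm:
  plan:
    - [0, 0.05, 0, 0, 0, 0]
    - [0, 0.05, 0, 0, 0, 0]
    - [0, 0.05, 0, 0, 0, 0]

```text
clock: 13.8
position: [0.5958, -0.0391, 0.1493]
tool_rot: [-3.142, -0.001, 1.746]
force: [-3.6, 5.0, -0.1]
grip_width: 0.0109
```

Emit:
move_arm:
  plan:
    - [0, 0.05, 0, 0, 0, 0]
    - [0, 0.05, 0, 0, 0, 0]

```text
clock: 14.0
position: [0.5983, -0.0386, 0.1493]
tool_rot: [-3.142, -0.001, 1.746]
force: [-4.3, 5.6, 0.4]
grip_width: 0.0105
```

Emit:
move_arm:
  plan:
    - [0, 0.05, 0, 0, 0, 0]
    - [0, 0.05, 0, 0, 0, 0]

```text
clock: 14.2
position: [0.6007, -0.0382, 0.1493]
tool_rot: [-3.142, -0.001, 1.746]
force: [-3.2, 4.6, -0.3]
grip_width: 0.0111
```

Emit:
move_arm:
  plan:
    - [0, 0.04, 0, 0, 0, 0]
    - [0, 0.04, 0, 0, 0, 0]

```text
clock: 14.4
position: [0.6027, -0.0378, 0.1493]
tool_rot: [-3.142, -0.001, 1.746]
force: [-4.2, 4.2, 0.2]
grip_width: 0.0109
```

Emit:
move_arm:
  plan:
    - [0, 0.04, 0, 0, 0, 0]
    - [0, 0.04, 0, 0, 0, 0]

```text
clock: 14.6
position: [0.6047, -0.0375, 0.1493]
tool_rot: [3.142, -0.001, 1.746]
force: [-3.4, 5.6, 0.2]
grip_width: 0.0106
```

Emit:
move_arm:
  plan:
    - [0, 0.04, 0, 0, 0, 0]
    - [0, 0.04, 0, 0, 0, 0]

```text
clock: 14.8
position: [0.6066, -0.0371, 0.1493]
tool_rot: [3.142, -0.001, 1.746]
force: [-4.7, 5.9, -0.3]
grip_width: 0.0109
```

Emit:
move_arm:
  plan:
    - [0, 0.04, 0, 0, 0, 0]
    - [0, 0.03, 0, 0, 0, 0]

```text
clock: 15.0
position: [0.6084, -0.0368, 0.1493]
tool_rot: [3.142, -0.001, 1.746]
force: [-5.0, 5.0, 0.5]
grip_width: 0.0108
```

```bash
python3 look.py g
```

```text
{'clock': np.float64(15.0), 'qpos': array([ 0.2817,  0.6275, -0.4689,  1.6988,  0.3452,  0.8984, -0.1528]), 'position': array([ 0.6084, -0.0368,  0.1493]), 'tool_rot': array([ 3.1416e+00, -6.0000e-04,  1.7458e+00]), 'force': array([-4.9641,  4.9886,  0.5116]), 'moment': array([1.0313, 0.824 , 0.0416]), 'grip_width': np.float64(0.0108)}
```

View pics/g.png

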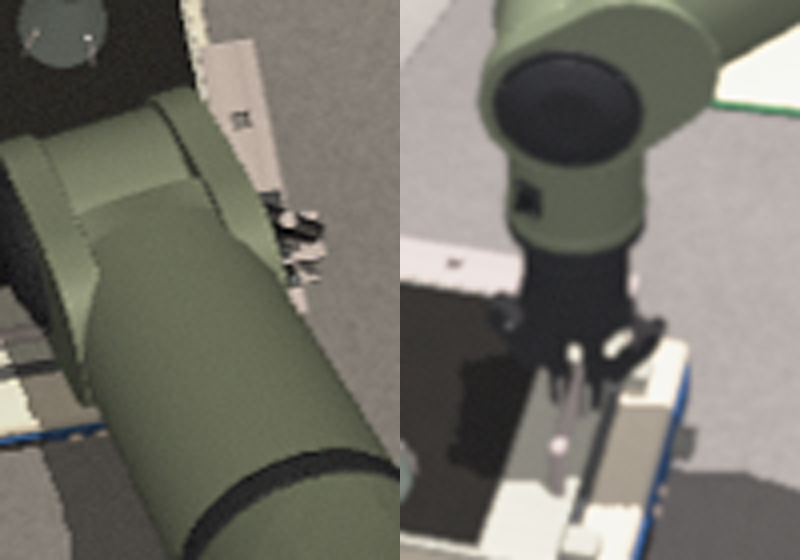

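Emit:
move_arm:
  plan:
    - [0, 0.03, 0, 0, 0, 0]
    - [0, 0.03, 0, 0, 0, 0]

```text
clock: 15.3
position: [0.6098, -0.0366, 0.1493]
tool_rot: [3.142, -0.001, 1.746]
force: [-3.4, 4.3, -0.2]
grip_width: 0.0108
```

Emit:
move_arm:
  plan:
    - [0, 0.03, 0, 0, 0, 0]
    - [0, 0, 0, 0, 0, 0]

```text
clock: 15.5
position: [0.6106, -0.0364, 0.1493]
tool_rot: [-3.142, -0.001, 1.746]
force: [-4.1, 4.0, 0.1]
grip_width: 0.0108
```

Run:
```python
from h import *
T=lambda u,v:(270+u/3.6,120+v/3.5)
ex=np.array([np.cos(.174),np.sin(.174)])
for nm,uv in(("hole",(480,437)),("lug rear",(485,458)),("lug front",(487,474)),("plate rear",(470,388))):
    for z in(.11,.12,.13):
        p=ray("top",T(*uv),z); d=p[:2]-np.array([.6755,-.181]); print(nm,z,p.round(4),(d@ex).round(4),(d@[-ex[1],ex[0]]).round(4))
a=cv2.imread("pics/top0.png")[190:275,375:430]; cv2.imwrite("pics/z2.png",cv2.resize(a,None,fx=7,fy=7,interpolation=cv2.INTER_CUBIC))
a=cv2.imread("pics/side0.png")[145:195,295:370]; cv2.imwrite("pics/z3.png",cv2.resize(a,None,fx=10,fy=10,interpolation=cv2.INTER_CUBIC))
t=cv2.imread("pics/g_s.png")[140:240,300:400];cv2.imwrite("pics/z4.png",cv2.resize(t,None,fx=6,fy=6,interpolation=cv2.INTER_CUBIC))
```

```text
hole 0.11 [ 0.5806 -0.2008  0.11  ] -0.0969 -0.003
hole 0.12 [ 0.5791 -0.1988  0.12  ] -0.098 -0.0008
hole 0.13 [ 0.5775 -0.1968  0.13  ] -0.0992 0.0014
lug rear 0.11 [ 0.5633 -0.2045  0.11  ] -0.1145 -0.0037
lug rear 0.12 [ 0.5619 -0.2025  0.12  ] -0.1156 -0.0015
lug rear 0.13 [ 0.5605 -0.2004  0.13  ] -0.1166 0.0008
lug front 0.11 [ 0.5502 -0.2059  0.11  ] -0.1277 -0.0028
lug front 0.12 [ 0.5489 -0.2039  0.12  ] -0.1287 -0.0006
lug front 0.13 [ 0.5476 -0.2018  0.13  ] -0.1296 0.0016
plate rear 0.11 [ 0.6213 -0.1933  0.11  ] -0.0556 -0.0028
plate rear 0.12 [ 0.6194 -0.1914  0.12  ] -0.0571 -0.0005
plate rear 0.13 [ 0.6175 -0.1895  0.13  ] -0.0586 0.0017
```

View pics/z2.png

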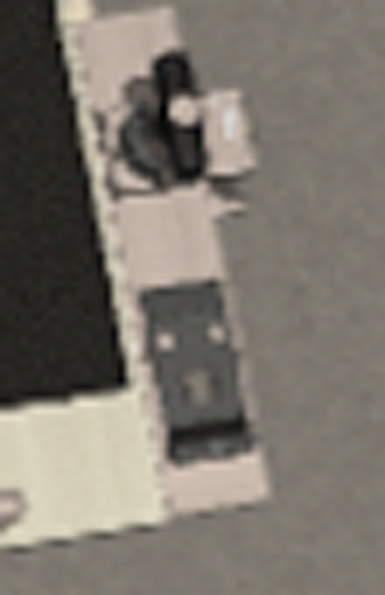

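View pics/z3.png

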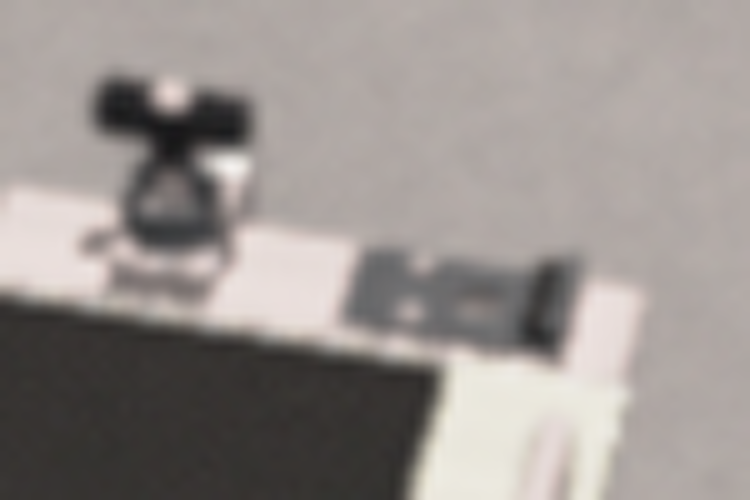

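View pics/z4.png

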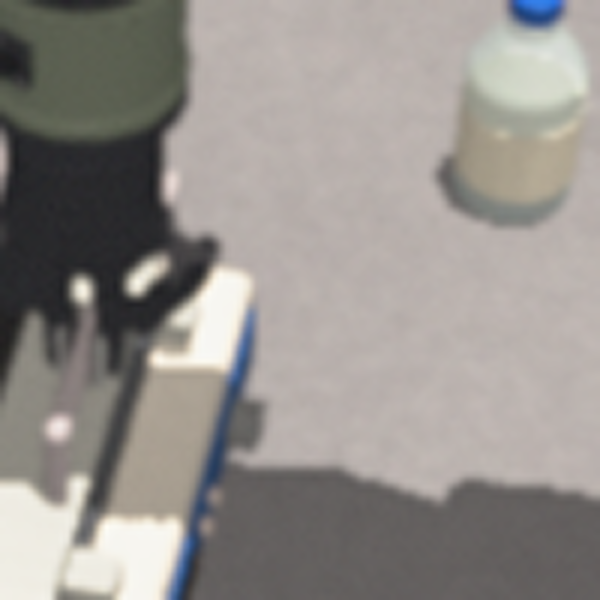

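Emit:
move_arm:
  plan:
    - [0, 0.03, 0, 0, 0, 0]
    - [0, 0, 0, 0, 0, 0]

```text
clock: 15.7
position: [0.611, -0.0363, 0.1493]
tool_rot: [-3.141, -0.001, 1.746]
force: [-5.7, 4.6, 2.8]
grip_width: 0.0106
```

Emit:
move_arm:
  plan:
    - [0, 0.03, 0, 0, 0, 0]
    - [0, 0, 0, 0, 0, 0]

```text
clock: 15.9
position: [0.6115, -0.0362, 0.1492]
tool_rot: [-3.14, -0.001, 1.746]
force: [-7.9, 4.6, 3.4]
grip_width: 0.011
```

Emit:
move_arm:
  plan:
    - [0, 0.025, 0, 0, 0, 0]
    - [0, 0, 0, 0, 0, 0]
    - [0, 0, 0, 0, 0, 0]

```text
clock: 16.2
position: [0.6119, -0.0362, 0.1492]
tool_rot: [-3.14, -0.001, 1.746]
force: [-9.8, 4.7, 5.1]
grip_width: 0.0112
```

The buffer is in contact and gives about 5 N more along the slide, which matches about 1 mm of compression, so the hole is centred. I'll release and rise.

Emit:
move_arm:
  plan:
    - [0, 0, 0, 0, 0, 0]
    - [0, 0, 0, 0, 0, 0]
    - [0, 0, 0, 0, 0, 0]
    - [0, 0, 0, 0, 0, 0]
  claw: 0

```text
clock: 16.6
position: [0.6128, -0.0368, 0.1493]
tool_rot: [3.141, 0.0, 1.745]
force: [0.3, 1.1, 0.6]
grip_width: 0.0426
```

Emit:
move_arm:
  plan:
    - [0, 0, -0.6, 0, 0, 0]
    - [0, 0, -1, 0, 0, 0]
    - [0, 0, -1, 0, 0, 0]
    - [0, 0, -1, 0, 0, 0]
    - [0, 0, -1, 0, 0, 0]

```text
clock: 17.1
position: [0.6126, -0.0366, 0.2666]
tool_rot: [3.141, 0.0, 1.746]
force: [0.2, -0.5, -0.7]
grip_width: 0.0424
```

Emit:
move_arm:
  plan:
    - [-1, 0.24, 0, 0, 0, 0]
    - [-1, 0.24, 0, 0, 0, 0]
    - [-1, 0.24, 0, 0, 0, 0]
    - [-1, 0.24, 0, 0, 0, 0]
    - [-1, 0.24, 0, 0, 0, 0]
  claw: -0.2

```text
clock: 17.6
position: [0.6642, -0.1555, 0.2657]
tool_rot: [3.141, 0.0, 1.746]
force: [0.1, 0.7, 0.5]
grip_width: 0.0512
```

Emit:
move_arm:
  plan:
    - [-1, 0.24, 0, 0, 0, 0.0416]
    - [0, 0, 0, 0, 0, 0.0416]
    - [0, 0, 0, 0, 0, 0.0416]
    - [0, 0, 0, 0, 0, 0.0416]
    - [0, 0, 0, 0, 0, 0]

```text
clock: 18.1
position: [0.6742, -0.1779, 0.2655]
tool_rot: [3.141, -0.0, 1.22]
force: [-0.1, 0.4, -0.9]
grip_width: 0.0512
```

```bash
python3 look.py i
python3 - <<'E'
from h import *
b=bot.observe()
yaw=b['tool_rot'][2];d=np.array([.6757,-.181])-b['position'][:2];c,s=np.cos(yaw),np.sin(yaw)
print((d@[c,s])/.025,(d@[s,-c])/.025)
E
```

```text
{'clock': np.float64(18.1), 'qpos': array([ 0.3749,  0.6315, -0.3447,  1.3325,  0.2146,  1.213 , -0.3336]), 'position': array([ 0.6742, -0.1779,  0.2655]), 'tool_rot': array([ 3.1407e+00, -2.0000e-04,  1.2205e+00]), 'force': array([-0.0944,  0.4373, -0.9195]), 'moment': array([-0.0198, -0.0153, -0.0342]), 'grip_width': np.float64(0.0512)}
-0.09404105496311498 0.09737737122840602
```

View pics/i.png

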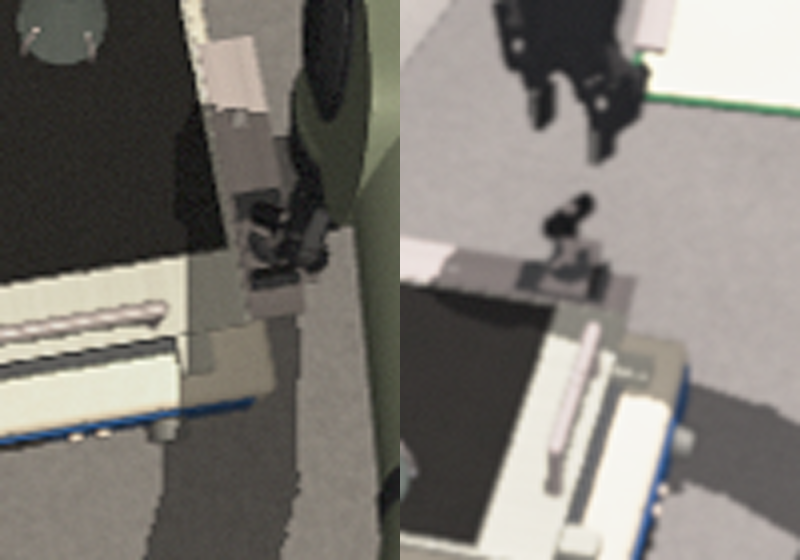

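The top view shows the strike plate's lug up against the bracket at (275,275), and the T-handle is still parked. I'll descend on it.

Emit:
move_arm:
  plan:
    - [-0.09, 0.1, 0.9, 0, 0, 0]
    - [0, 0, 1, 0, 0, 0]
    - [0, 0, 1, 0, 0, 0]
    - [0, 0, 0.55, 0, 0, 0]
    - [0, 0, 0, 0, 0, 0]

```text
clock: 18.7
position: [0.675, -0.181, 0.1766]
tool_rot: [-3.139, 0.0, 1.225]
force: [0.4, 0.4, -0.6]
grip_width: 0.0512
```

Emit:
move_arm:
  plan:
    - [0, 0, 0, 0, 0, 0]
    - [0, 0, 0, 0, 0, 0]
    - [0, 0, 0, 0, 0, 0]
    - [0, 0, 0, 0, 0, 0]
    - [0, 0, 0, 0, 0, 0]
  claw: 1
  force: 60

```text
clock: 19.2
position: [0.6766, -0.1813, 0.1795]
tool_rot: [3.139, -0.0, 1.223]
force: [1.6, -1.5, 7.2]
grip_width: 0.0126
```

Emit:
move_arm:
  plan:
    - [0, 0, -0.1, 0, 0, 0]
    - [0, 0, -0.1, 0, 0, 0]
    - [0, 0, -0.06, 0, 0, 0]
    - [0, 0, 0, 0, 0, 0]

```text
clock: 19.6
position: [0.6762, -0.1812, 0.1843]
tool_rot: [3.141, -0.0, 1.223]
force: [9.3, -3.1, -12.9]
grip_width: 0.0129
```

Emit:
move_arm:
  plan:
    - [0, 0, 0, 0, 0, 0.035]
    - [0, 0, 0, 0, 0, 0.045]
    - [0, 0, 0, 0, 0, 0.045]
    - [0, 0, 0, 0, 0, 0.045]
    - [0, 0, 0, 0, 0, 0.045]

```text
clock: 20.1
position: [0.6755, -0.1805, 0.1837]
tool_rot: [-3.14, 0.0, 0.542]
force: [4.7, 2.3, -13.5]
grip_width: 0.0127
```

Emit:
move_arm:
  plan:
    - [0, 0, 0, 0, 0, 0.04]
    - [0, 0, 0, 0, 0, 0.04]
    - [0, 0, 0, 0, 0, 0.037]
    - [0, 0, 0, 0, 0, 0]
    - [0, 0, 0, 0, 0, 0]

```text
clock: 20.6
position: [0.6754, -0.1799, 0.1838]
tool_rot: [-3.14, 0.001, 0.184]
force: [3.2, 4.5, -13.5]
grip_width: 0.0124
```

```bash
python3 -c "
from h import *
b=bot.observe();print(b['tool_rot'],b['force'],b['moment'])"
```

```text
[-3.14014122e+00  1.09005971e-03  1.84444994e-01] [  3.24740588   4.53715253 -13.46150054] [ 1.20093337 -0.68594741 -0.00431605]
```

Emit:
move_arm:
  plan:
    - [0, 0, 0.1, 0, 0, 0.003]
    - [0, 0, 0.15, 0, 0, 0]
    - [0, 0, 0.15, 0, 0, 0]
    - [0, 0, 0.1, 0, 0, 0]
    - [0, 0, 0, 0, 0, 0]

```text
clock: 21.1
position: [0.6755, -0.18, 0.1715]
tool_rot: [-3.14, 0.001, 0.175]
force: [1.9, 5.9, -9.3]
grip_width: 0.0128
```

The lift is now about 3 mm, below the 6–9 mm range of a missed pin, and the tool still carries the spring. I'll lower it the rest of the way.

Emit:
move_arm:
  plan:
    - [0, 0, 0.1, 0, 0, 0]
    - [0, 0, 0.05, 0, 0, 0]
    - [0, 0, 0, 0, 0, 0]
    - [0, 0, 0, 0, 0, 0]

```text
clock: 21.5
position: [0.6757, -0.18, 0.1691]
tool_rot: [-3.14, -0.0, 0.175]
force: [-2.3, 6.6, 1.2]
grip_width: 0.0128
```

Emit:
move_arm:
  plan:
    - [0, 0, 0, 0, 0, 0]
    - [0, 0, 0, 0, 0, 0]
    - [0, 0, 0, 0, 0, 0]
    - [0, 0, 0, 0, 0, 0]
  claw: -0.1

```text
clock: 21.9
position: [0.6757, -0.1814, 0.1685]
tool_rot: [3.141, -0.0, 0.171]
force: [-0.3, -0.1, -0.1]
grip_width: 0.0466
```

Emit:
move_arm:
  plan:
    - [0, 0, -0.6, 0, 0, 0]
    - [0, 0, -1, 0, 0, 0]
    - [0, 0, -1, 0, 0, 0]
    - [0, 0, -1, 0, 0, 0]
    - [0, 0, -0.5, 0, 0, 0]

```text
clock: 22.4
position: [0.6764, -0.1813, 0.2742]
tool_rot: [3.14, -0.003, 0.17]
force: [0.0, 0.3, 0.4]
grip_width: 0.0472
```

Emit:
move_arm:
  plan:
    - [-0.9, 0.8, 0, 0, 0, 0]
    - [-0.9, 0.8, 0, 0, 0, 0]
    - [-0.9, 0.8, 0, 0, 0, 0]
    - [-0.9, 0.8, 0, 0, 0, 0]
    - [-0.9, 0.8, 0, 0, 0, 0]

```text
clock: 22.9
position: [0.5808, -0.2996, 0.271]
tool_rot: [3.142, 0.0, 0.17]
force: [1.2, 0.0, -0.4]
grip_width: 0.0475
```

Emit:
move_arm:
  plan:
    - [-0.9, 0.8, 0, 0, 0, 0]
    - [-0.9, 0.8, 0, 0, 0, 0]
    - [-0.9, 0.8, 0, 0, 0, 0]
    - [-0.9, 0.8, 0, 0, 0, 0]
    - [0, 0, 0, 0, 0, 0]

```text
clock: 23.4
position: [0.5033, -0.3967, 0.2711]
tool_rot: [3.14, 0.002, 0.165]
force: [0.0, -0.2, -0.1]
grip_width: 0.0466
```

```bash
python3 look.py j
python3 - <<'E'
import cv2,numpy as np
t=cv2.imread("pics/j_t.png")[120:290,290:430];s=cv2.imread("pics/j_s.png")[140:220,285:385]
cv2.imwrite("pics/j1.png",cv2.resize(t,None,fx=3.4,fy=3.4,interpolation=cv2.INTER_CUBIC));cv2.imwrite("pics/j2.png",cv2.resize(s,None,fx=7,fy=7,interpolation=cv2.INTER_CUBIC))
o=cv2.imread("pics/side0.png")[140:220,285:385];cv2.imwrite("pics/j3.png",cv2.resize(o,None,fx=7,fy=7,interpolation=cv2.INTER_CUBIC))
E
```

```text
{'clock': np.float64(23.4), 'qpos': array([ 0.6021,  0.5118, -0.0428,  1.5079,  0.0257,  1.1226, -0.8522]), 'position': array([ 0.5033, -0.3967,  0.2711]), 'tool_rot': array([3.1401e+00, 1.6000e-03, 1.6500e-01]), 'force': array([ 0.0487, -0.196 , -0.0624]), 'moment': array([-0.0201, -0.0003, -0.034 ]), 'grip_width': np.float64(0.0466)}
```

View pics/j1.png

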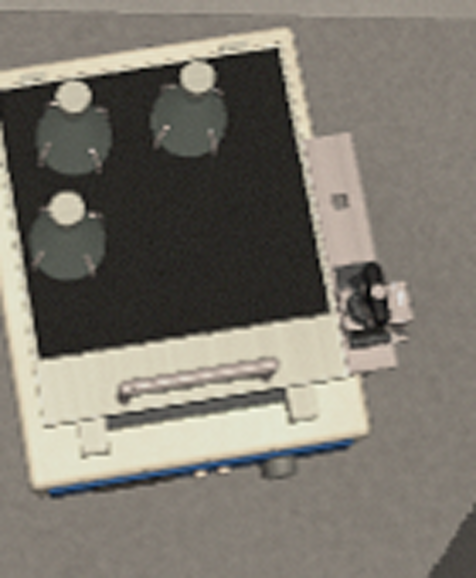

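View pics/j2.png

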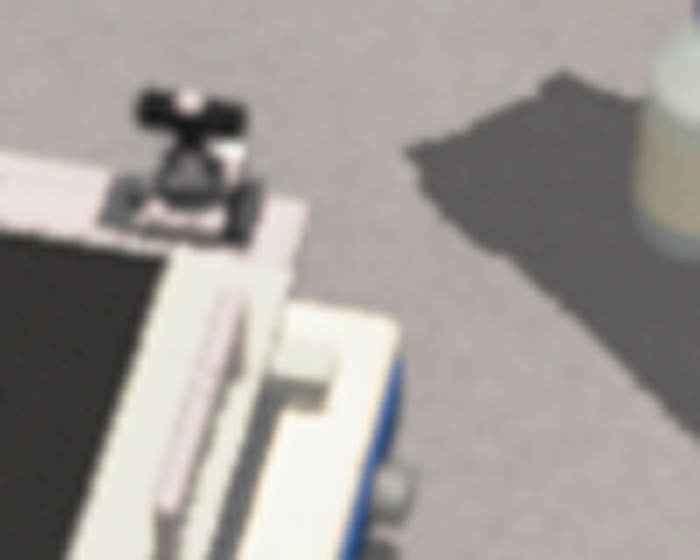

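View pics/j3.png

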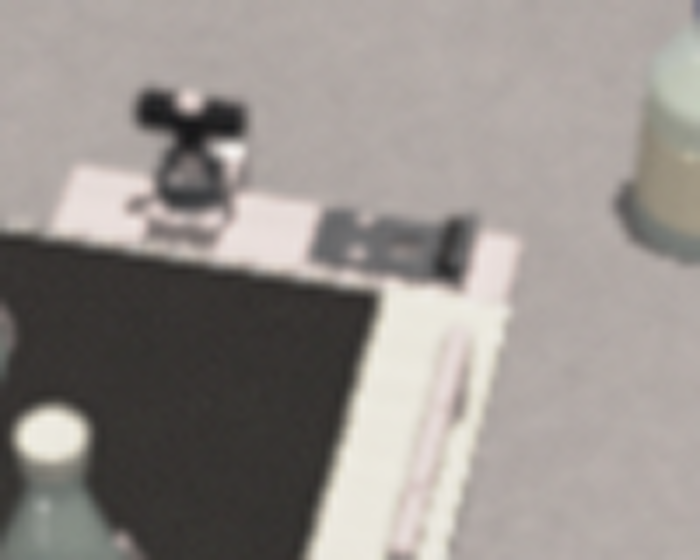

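In the side view the T-handle sits at the same pixels as at the start: bar (137–247, 90–135), cap (190,100). It is fully down and aligned, and a pin that had missed by 6 mm would show about 14 px higher in this zoom. The arm is clear, so I'm handing in.

```bash
python3 -c "
from workcell import workorder
print(workorder.job_done())"
```

```text
the job is handed in; nothing more can be done
None
```

The platform is pushed in to its running place and pinned, and I handed the job in at about 23.5 s. No verdict is reported.

1. **Parking:** I lifted the T-handle about 15 mm, turned it 60° and lowered it. It met a firm stop at about 11 mm of lift, and the picture showed it parked.
2. **Platform:** I gripped the bow handle and eased the platform back, slowing to about 8–12 mm/s and then to small steps. The rubber stop met at about 101–102 mm of travel, and I stopped about 1 mm into it with roughly 5 N of extra push.
3. **Pinning:** I lifted and turned the plunger back and lowered it until the spring was no longer carried by the tool.

**Last checks:**
- In the final side view the T-handle sits at the same pixels as at the start, when it was pinned.
- The lug is up against the bracket, and the tool reads no force.
- The bottle was not touched. I did not check the beaker and tip box again at the end, but the arm never went near them.

**Disagreement:** the travel I measured is slightly past the 100 mm upper limit given for the running place. The first picture put the hole about 98 mm away. I put the difference of a few millimetres down to measurement error, because the stop was clear by feel and the pin went fully down.

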